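# Stack pipette-tip boxes on a tilted rack, back against the backstop

### The job

The green tip box stands askew on the tilted rack: without lifting it, slide it down until its end sits square and flush against the orange backstop, its whole width on the plate. Then stack the blue tip box squarely on top of it, lying flat and in line, and slide it back until its end is flush against the backstop too. Press gently enough that the backstop, held only by friction, is not shifted, keep both boxes from tipping over, and leave the yellow box and everything else on the bench where it stands.

Things in the scene. Friction and masses are not known exactly. Their poses are not given: they have to be found in the camera images.
- rack: tilted aluminium rack, fixed; shelf surface 130 mm wide, 235 mm long, no side walls, falling 0.31 rad (18 deg) towards the backstop end. Origin on the shelf surface's centre line, 36 mm above the bench. y runs down the slope to the backstop end, z is normal to the shelf (upward), x across. The shelf spans y -185 (high end, 92 mm above the bench) to +50 mm.
- backstop: orange plate 120 mm wide, 89 mm high, square to the shelf, on its centre line. Origin at the foot of the middle of the face the boxes lean on; axes as the rack's. Set 0 to 20 mm downhill of the rack's origin, held by friction only: about 22 N along y starts to shift it; it must not be shifted by more than 2 mm.
- green_box: tip box, green, upper half white: rigid closed block 64 mm (x) by 110 mm (y) by 50 mm high (z), 0.3 to 0.6 kg; origin at the centre of its underside. At the start flat on the shelf, askew up to 0.35 rad, long side downhill, 10 to 45 mm short of the backstop; it stays put (0.5 to 3 N slides it). Pushed against the backstop askew, it jams: straighten it first.
- blue_box: pipette-tip box, blue with white lid, 64 mm (x) by 110 mm (y) by 50 mm high, 0.24 to 0.48 kg, flat closed top and bottom; origin at the centre of its underside; it stands upright on the bench. Gripped across its 64 mm width. Like the green box it stays put on the slope where it is set down.
- yellow_box: another tip box of the same size, yellow with white lid, on the bench; not to be used. Origin at the centre of its underside.
- reagent_bottle: glass bottle with blue cap, 70 mm across, 150 mm high; origin at the centre of its underside; leave alone.
- wash_bottle: white bottle with red cap, 56 mm across, 130 mm high; origin at the centre of its underside; leave alone.
- pipette: black and green pipette lying on the bench, about 250 mm long (its x), 29 mm high; leave alone.
- tube_rack: white tube rack with coloured caps, 90 by 160 mm, 94 mm high; origin at the centre of its underside; leave alone.
Things that resemble listed ones, but are neither listed nor needed, are in the scene too. What is shaped like the blue_box but purple is not meant.

How it is judged:
By the outcome, as a careful person would: the job done as asked, in the order asked, and still so for the second after the job is handed in, with the robot touching nothing.
It also fails if it takes over 64 s, if anything falls off the work surface, if the arm or the gripper's body presses on something with over 40 N, if the wrist force passes 120 N, or if a joint passes its speed limit or range.

### The arm

A 6-joint arm with a two-finger parallel gripper is mounted at the origin on the work surface. World frame = base frame: x ahead of the robot, y to its left, z up, the work surface at z = 0. Lengths are in mm, angles in rad, forces in N, time in s.
With the tool pointing down it reaches from about 400 to 925 mm from the base axis. Payload 12.5 kg.
Tool frame: the origin (TCP) lies at the very end of the fingers, on their centre line; the grasp point (between the pads) lies 19 mm behind it; z points along the fingers, y is the line along which they close (so a half turn about z gives the same grasp; the last joint's range is limited). The gripper opens to 95 mm and grips with 3 to 60 N. Pads are 20 mm wide; open, the fingers measure 119 mm over their backs; the gripper's body (75 mm by 180 mm) begins 59 mm behind the grasp point.
Start: joints at [-1.236, 0.491, 1.559, -0, 1.092, -0.106], TCP at [266.69, -565.267, 188.061] pointing down, gripper open.
Joint ranges: [-3.1, 3.1], [-0.84, 2.19], [0.05, 2.79], [-1.13, 4.28], [0.06, 2.93], [-2.69, 2.69]. Speed limits (rad/s): [2.22, 2.22, 2.79, 3.14, 3.14, 3.14].

### API

Orientations are given as [roll, pitch, yaw] about the fixed x, y, z axes, in that order (R = Rz(yaw) Ry(pitch) Rx(roll)).
In Python, from cell import state, imaging, env, spot_in, mark_of gives the robot as it stands. The module is installed in compiled form; this text tells all that it offers.
- The arm moves only by the tool step_arm, never from a script. Its argument "increments" is a list of rows, each an object with "slide": the shift along the tool's x, y, z in m, a list of three; "roll": the turn about the tool's z in rad. A call has 1 to 5 rows; each row is the pose to reach, as a shift and turn from the pose commanded when the call began, along the tool's axes at that moment; what a row does not reach only later rows make up. A row lasts 1/8 s, in which the tool goes at most 62.5 mm and 10.7 degrees, less where a joint would pass 70% of its speed; a pose out of reach is approached as far as the arm can. A call with a gripper value outside its range is refused whole. "fingers" is the opening, from 0 (shut) to 1 (fully open), set as the call begins (left out, the last holds). The fingers move at their own pace and stop on an object; the grip force is fixed at half the most. Time passes only in rows, so rows that repeat a pose let the fingers close. It gives the time, the measured TCP pose, the force, the opening and the grip force at its end, in the units of the state.
- state(): the state, without advancing time (a new reading comes with each control period).
- imaging.read_camera(name): name is "side" or "top"; returns a dict with "color" (384x512x3 uint8, red, green, blue), "z_map" (384x512 float32, mm along the optical axis (not along the pixel's ray), 0 where there is no reading), "intrinsics" (3x3 intrinsics, pixels), "distortion" ([k1, k2, p1, p2, k3] as OpenCV has them; the pictures are not rectified), "camera_from_world" (4x4, takes a point from world to camera coordinates). Camera axes: x right, y up, looking along -z (the intrinsics and any distortion apply to the point x, -y, -z); pixel columns grow to the right and rows downward; lengths in mm; the calibration is good to about 2 mm. A picture is of the moment at which its call begins.
- env.job_done(): hands the job in; it is judged then, once.
Trained networks look in the newest picture that a camera, given by its name, has taken for a name from the list of things; names that differ only in an ending like _2 or _b are one class to them, and where a whole thing is asked for, a point or a joint stands for the part that bears it (a point fixed in the world has none). Each returns a list of dicts, best first, with "confidence" (0 to 1); they miss things now and then, are a little off and sometimes report something else, mostly with a low value. They report only what shows in the picture. A call takes as long as a camera call. They do not tell look-alikes from the thing itself.
- spot_in(camera, target): "bbox" ([left, top, right, bottom] in pixels, round what is visible of it).
- mark_of(camera, target): "uv" ([column, row] in pixels: a listed point, or the origin of a listed thing).
The state is a dict: "t": time; "joints": joint angles; "qvel": joint speeds; "tau": joint torques, N m; "eef_pos": TCP position; "tcp_rot": TCP orientation; "ft_force": force on the tool from outside, world axes, zero at the start; "moment": the same for the moment, N m; "opening": opening from 0.0 (shut) to 1.0 (fully open); "grip_force": force on a finger pad.
Only numpy, scipy, OpenCV 4.12 (cv2) and the standard library are available. Lean on these libraries where they do the work, as an engineer would, in place of code of your own. Each camera call takes 0.05 s, during which the arm holds its last target. There are 200 camera calls.

## Working session

There is one attempt and no reset: what is moved stays moved. The work goes in short steps, Python scripts to look and compute and a tool call to move; the robot and the scene stay as the last step left them, time stands still between calls to the robot, and variables do not carry over. Pictures are saved under pics/ and viewed, at most 10 in all, crops included, and the job is handed in when it is done.

Besides the shell and the picture viewer there is one more tool, called after "Request:" by a JSON object that holds its "fn" and its "kwargs". step_arm: Moves the arm, as the interface text tells. Its arguments: {"type":"object","properties":{"increments":{"type":"array"},"fingers":{"type":"number"}},"required":["increments"]}

```bash
mkdir -p pics; cat > h.py <<'E'
import numpy as np, cv2
from cell import state, imaging, env, spot_in, mark_of
def cloud(im):
    z=im["z_map"].astype(float); h,w=z.shape
    u,v=np.meshgrid(np.arange(w),np.arange(h))
    p=cv2.undistortPoints(np.stack([u,v],-1).reshape(-1,1,2).astype(np.float64),np.array(im["intrinsics"],float),np.array(im["distortion"],float)).reshape(h,w,2)
    c=np.stack([p[...,0]*z,-p[...,1]*z,-z,np.ones_like(z)],-1)
    W=c@np.linalg.inv(np.array(im["camera_from_world"])).T
    W=W[...,:3]; W[z<=0]=np.nan
    return W
E
python3 - <<'E'
from h import *
ims={}
for c in("side","top"):
    im=imaging.read_camera(c); np.savez(f"{c}0.npz",W=cloud(im),color=im["color"])
    cv2.imwrite(f"pics/{c}0.png",cv2.resize(im["color"][...,::-1],(800,600)))
    W=cloud(im)
    for n in("green_box","blue_box","yellow_box","backstop","rack"):
        for d in spot_in(c,n): 
            b=[int(q) for q in d["bbox"]]; 
            print(c,n,round(d["confidence"],2),b,np.round(np.nanmedian(W[b[1]:b[3],b[0]:b[2]].reshape(-1,3),0)))
print(state())
E
```

```text
side green_box 0.7 [214, 197, 253, 240] [591. 165.  95.]
side blue_box 0.95 [203, 138, 242, 159] [ 750. -300.   28.]
side blue_box 0.83 [281, 140, 314, 161] [ 481. -304.   38.]
side blue_box 0.76 [331, 147, 371, 171] [ 299. -272.   29.]
side blue_box 0.73 [187, 160, 224, 182] [ 760. -134.   40.]
side blue_box 0.6 [237, 156, 259, 189] [ 624. -138.   40.]
side blue_box 0.53 [196, 190, 270, 274] [588. 179.  60.]
side yellow_box 0.95 [291, 161, 313, 191] [ 453. -130.   49.]
side backstop 0.81 [198, 237, 256, 272] [590. 259.  58.]
top green_box 0.86 [184, 153, 226, 178] [588. 158. 101.]
top blue_box 0.8 [339, 182, 376, 219] [ 479. -316.   43.]
top blue_box 0.78 [342, 92, 369, 134] [ 760. -319.   48.]
top blue_box 0.64 [333, 235, 366, 265] [ 326. -286.   47.]
top blue_box 0.63 [289, 140, 329, 169] [ 627. -169.   47.]
top blue_box 0.56 [292, 89, 316, 132] [ 770. -155.   48.]
top yellow_box 0.41 [293, 139, 324, 169] [ 629. -168.   48.]
top backstop 0.64 [168, 149, 180, 192] [575. 255.  82.]
top backstop 0.46 [291, 140, 326, 170] [ 625. -167.   48.]
top rack 0.94 [165, 145, 254, 189] [586. 145.  73.]
{'t': 0.6, 'joints': array([-1.23560009e+00,  4.90895866e-01,  1.55889237e+00,  2.13879425e-05,
        1.09172837e+00, -1.05606425e-01]), 'qvel': array([ 2.29228700e-03,  1.98658196e-04,  1.36343778e-03,  2.26600856e-05,
        9.98493600e-04, -3.15788987e-04]), 'tau': array([-6.15032022e-04, -6.12209129e+01, -2.58360904e+01,  6.93004020e-02,
        4.46609594e-02, -5.07649236e-05]), 'eef_pos': array([ 266.69335113, -565.26079255,  188.06614372]), 'tcp_rot': array([ 3.14151503e+00, -1.08589919e-05,  4.40792800e-01]), 'ft_force': array([-0.52661086, -0.25067373,  0.11293696]), 'moment': array([-0.01597301, -0.01904217, -0.01387459]), 'grip_force': 0.0, 'opening': 0.9992092357283882}
```

View pics/top0.png

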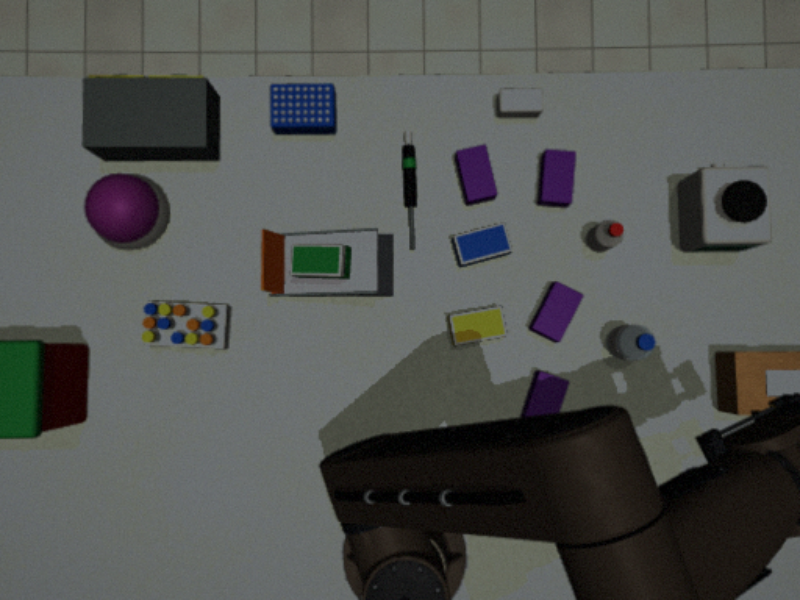

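View pics/side0.png

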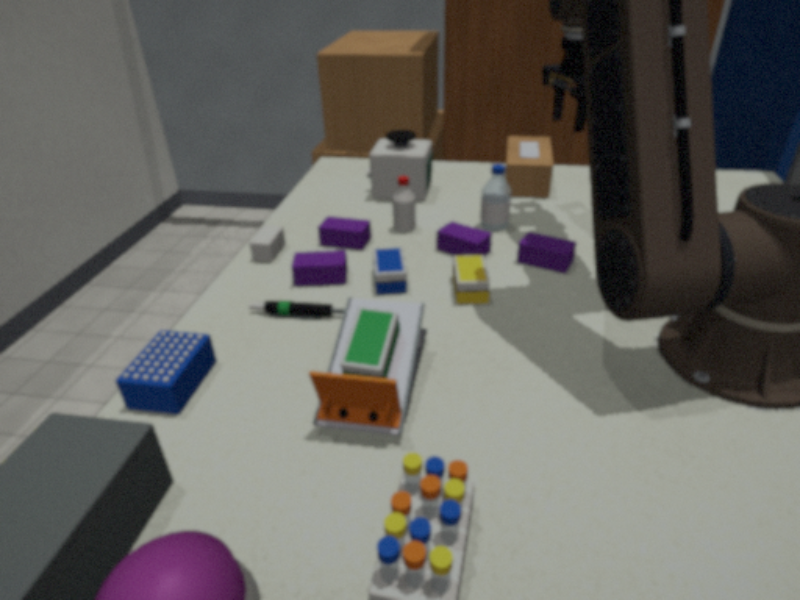

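The only blue-lidded box is at (482,244) in the top view, (390,270) in the side view. The yellow box is at (478,325). The purple boxes at (476,174), (556,178), (556,311) and (545,395) are decoys, and so is the blue dotted rack at (303,108). I'll confirm this with a crop while fitting poses.

```bash
cat > fit.py <<'E'
from h import *
def plane(P):
    # robust plane z=ax+by+c
    m=np.ones(len(P),bool)
    for _ in range(6):
        A=np.c_[P[m,:2],np.ones(m.sum())]; s=np.linalg.lstsq(A,P[m,2],rcond=None)[0]
        r=P[:,2]-np.c_[P[:,:2],np.ones(len(P))]@s; m=abs(r)<max(4,2*np.std(r[m]))
    return s,np.std(r[m]),m.sum()
def hsv(c): return cv2.cvtColor(c,cv2.COLOR_RGB2HSV)
def near(W,x,y,r): return np.hypot(W[...,0]-x,W[...,1]-y)<r
def colored(W,c,h0,h1,x,y,r,s=90):
    H=hsv(c); return (H[...,0]>=h0)&(H[...,0]<=h1)&(H[...,1]>s)&(H[...,2]>25)&near(W,x,y,r)
def rect(P):
    (c,(a,b),t)=cv2.minAreaRect(P[:,:2].astype(np.float32))
    if a<b: a,b,t=b,a,t+90
    return np.round(c,1),round(a,1),round(b,1),round((t+90)%180-90,1)
def report(W,c):
    for n,h0,h1,x,y,r,zmin in(("blue",100,125,627,-167,80,35),("yellow",20,35,453,-130,80,35),("green",45,80,590,165,90,60)):
        m=colored(W,c,h0,h1,x,y,r)&(W[...,2]>zmin)
        P=W[m]; print(n,"coloured",len(P),rect(P),"plane",*[np.round(q,3) for q in plane(P)],"mean",P.mean(0).round(1))
E
python3 - <<'E'
from fit import *
for k in("top","side"):
    d=np.load(k+"0.npz"); W,c=d["W"],d["color"]; print(k); report(W,c)
    m=colored(W,c,3,17,590,258,80,110)&(W[...,2]>30); P=W[m]
    print("orange",len(P),P.min(0).round(),P.max(0).round(),rect(P))
    # rack bare surface: low-saturation points in box region, uphill
    m=near(W,588,60,60)&(W[...,2]>55)&(hsv(c)[...,1]<70)&(W[...,1]>45)&(W[...,1]<85); P=W[m]
    if len(P)>20: print("shelf",len(P),plane(P),P.min(0),P.max(0))
    m=near(W,588,140,150)&(W[...,2]>12); P=W[m]; print("all",rect(P),P.min(0).round(),P.max(0).round())
t=np.load("top0.npz")["color"]; s=np.load("side0.npz")["color"]
a=cv2.resize(t[130:225,155:345],(800,400)); b=cv2.resize(s[150:280,190:320],(400,400))
cv2.imwrite("pics/crop0.png",np.vstack([cv2.resize(a,(600,300)),np.hstack([cv2.resize(b,(300,300)),cv2.resize(s[140:200,190:320],(300,300))])])[...,::-1])
E
```

```text
top
blue coloured 509 (array([ 620.7, -168.6]), 98.8, 58.0, -75.3) plane [-9.0000e-03 -1.0000e-03  5.6059e+01] 2.582 459 mean [ 622.5 -167.9   50.9]
yellow coloured 523 (array([ 455.3, -151.9]), 104.6, 54.6, -78.4) plane [3.3000e-02 8.0000e-03 3.6796e+01] 2.385 456 mean [ 455.2 -154.6   50.7]
green coloured 558 (array([582.4, 155.7]), 112.9, 60.3, 88.2) plane [-1.30000e-02 -3.19000e-01  1.67872e+02] 2.1 432 mean [584.3 158.  105.9]
orange 549 [525. 238.  34.] [644. 270. 123.] (array([584.8, 254.2]), 119.1, 32.2, -0.2)
shelf 491 (array([-3.04210555e-03, -3.11450809e-01,  1.08987157e+02]), np.float64(2.595571875082458), np.int64(445)) [529.47781686  45.46467804  72.70346462] [647.91332199  84.27257112  99.70408732]
all (array([593.5, 142.9]), 254.2, 149.2, 89.4) [519.  15.  12.] [669. 270. 128.]
side
blue coloured 202 (array([ 623., -167.]), 92.4, 47.4, -74.4) plane [-1.0000e-03 -1.0000e-03  5.0484e+01] 1.101 202 mean [ 622.2 -163.7   50.2]
yellow coloured 259 (array([ 456.3, -155.7]), 102.6, 49.5, -80.3) plane [-2.0000e-03  5.0000e-03  5.1802e+01] 1.091 259 mean [ 456.  -153.4   50.2]
green coloured 663 (array([581.1, 168.1]), 90.4, 56.8, 86.9) plane [-7.00000e-03 -3.19000e-01  1.63729e+02] 1.258 654 mean [585.1 169.5 105.4]
orange 1380 [527. 211.  30.] [645. 273. 118.] (array([586., 242.]), 117.5, 62.5, 0.8)
shelf 366 (array([ 2.01648836e-03, -2.98654194e-01,  1.05204182e+02]), np.float64(1.4369340296119757), np.int64(364)) [528.4368664   45.77546949  79.40038656] [647.83724412  84.8940644   94.10878063]
all (array([584.8, 145.6]), 255.9, 132.8, 89.4) [518.  18.  14.] [652. 273. 123.]
```

View pics/crop0.png

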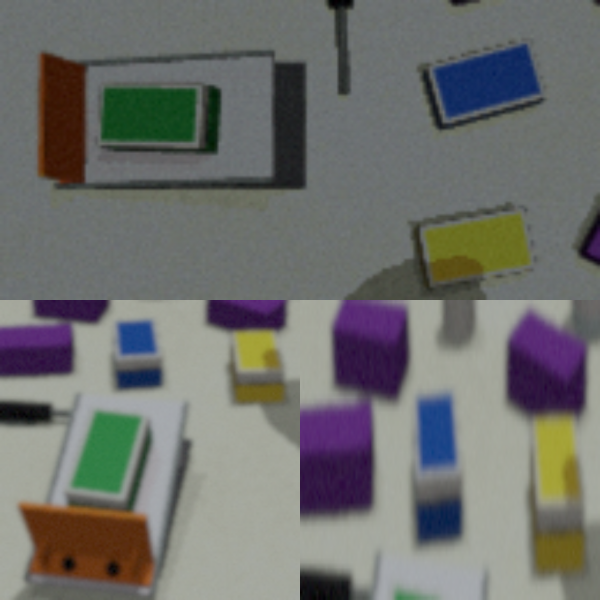

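```bash
cat > fit2.py <<'E'
from fit import *
a=.31; N=np.array([0,np.sin(a),np.cos(a)])
def edges(P,along,across,step=8,trim=1):
    """fit lines to the min/max 'across' coordinate in bins of 'along'"""
    out=[]
    for f in(np.min,np.max):
        t=[];e=[]
        for s in np.arange(P[:,along].min()+trim*step,P[:,along].max()-trim*step,step):
            q=P[(P[:,along]>=s)&(P[:,along]<s+step),across]
            if len(q)>2: t.append(s+step/2); e.append(f(q))
        k=np.polyfit(t,e,1); out.append((round(np.degrees(np.arctan(k[0])),1),round(float(np.mean(e)),1),round(np.mean(t),1)))
    return out
def rk(W): # world -> (x, d downslope, n height over shelf), origin at world (0,224,36)
    Q=W-np.array([0,224,36]); return np.stack([W[...,0],Q[...,1]*np.cos(a)-Q[...,2]*np.sin(a),Q@N],-1)
def rackrep(W,c):
    Q=rk(W); S=near(W,588,140,150); H=hsv(c)
    sh=Q[S&(abs(Q[...,2])<6)&(H[...,1]<80)&(Q[...,1]<40)&(Q[...,1]>-190)]; print("shelf edges",edges(sh,1,0),"n",np.median(sh[:,2]).round(1),"d",sh[:,1].min(),sh[:,1].max())
    o=Q[colored(W,c,3,17,590,258,90,110)&(Q[...,2]>8)]; 
    for lo,hi in((8,40),(40,80),(80,100)):
        q=o[(o[:,2]>lo)&(o[:,2]<hi)]
        if len(q)>20: print("orange",lo,hi,len(q),np.percentile(q[:,1],[5,25,50,75,95]).round(1),"x",q[:,0].min().round(),q[:,0].max().round())
    q=o[abs(o[:,1]-np.median(o[:,1]))<8]; k=np.polyfit(q[:,0],q[:,1],1); print("face yaw deg",np.degrees(np.arctan(k[0])))
    for lo,hi in((44,56),(94,106)):
        g=Q[S&(Q[...,2]>lo)&(Q[...,2]<hi)&(Q[...,1]<5+(lo>60)*20)&(H[...,0]>35)*(~((H[...,0]<18)&(H[...,1]>110)))]
        if len(g)>100: print("top face",lo,len(g),"sides",edges(g,1,0),"ends",edges(g,0,1),"n",np.median(g[:,2]).round(1))
if __name__=="__main__":
    for k in("top","side"):
        d=np.load(k+"0.npz"); print(k); rackrep(d["W"],d["color"])
E
python3 fit2.py
```

```text
top
shelf edges [(np.float64(0.1), 520.6, np.float64(-72.5)), (np.float64(-6.7), 643.6, np.float64(-72.5))] n 0.5 d -188.51390587208328 39.03350946817834
orange 8 40 179 [11.1 12.3 13.4 14.4 15.8] x 525.0 644.0
orange 40 80 239 [10.8 12.4 13.6 14.7 15.9] x 526.0 644.0
orange 80 100 117 [11.8 13.2 14.7 16.4 19.9] x 527.0 643.0
face yaw deg -0.6374038558125272
top face 44 632 sides [(np.float64(0.3), 555.5, np.float64(-77.9)), (np.float64(3.9), 615.2, np.float64(-77.9))] ends [(np.float64(-0.9), -132.7, np.float64(585.9)), (np.float64(-6.3), -24.7, np.float64(585.9))] n 50.1
side
shelf edges [(np.float64(0.3), 519.2, np.float64(-70.5)), (np.float64(-21.3), 623.9, np.float64(-70.5))] n 0.4 d -186.48635856463153 39.369705530393475
orange 8 40 473 [20.3 21.  21.6 28.7 39.6] x 528.0 642.0
orange 40 80 483 [20.2 20.9 21.4 21.8 22.5] x 528.0 642.0
orange 80 100 214 [16.8 19.1 20.7 21.4 22.1] x 528.0 642.0
face yaw deg 0.018999793261187687
top face 44 1034 sides [(np.float64(3.6), 553.2, np.float64(-75.2)), (np.float64(5.0), 615.6, np.float64(-75.2))] ends [(np.float64(-3.9), -129.0, np.float64(586.2)), (np.float64(-2.9), -21.2, np.float64(586.2))] n 49.6
```

Confirmed: blue with the white lid is the target at (622,-167), and the purple boxes and the yellow one don't match. The rack is aligned with world y, centred at x≈585, and the backstop face is about 13 mm downhill of the origin. Green is centred at d≈-76 and about 4° askew. I'll move above green, with the closing line along the rack's x.

Request:
{"fn": "step_arm", "kwargs": {"increments": [{"slide":[0.045,-0.039,-0.02],"roll":-0.18},{"slide":[0.09,-0.078,-0.04],"roll":-0.36},{"slide":[0.135,-0.117,-0.05],"roll":-0.54},{"slide":[0.18,-0.156,-0.05],"roll":-0.72},{"slide":[0.225,-0.195,-0.05],"roll":-0.9}], "fingers": 1}}

```text
t: 1.23
eef_pos: [387.5, -291.2, 238.4]
tcp_rot: [3.141, 0.0, 1.346]
ft_force: [0.7, -0.4, -1.1]
opening: 1.001
grip_force: 0.0
```

Request:
{"fn": "step_arm", "kwargs": {"increments": [{"slide":[0.059,0.011,0],"roll":-0.1},{"slide":[0.118,0.022,0],"roll":-0.2},{"slide":[0.177,0.033,0],"roll":-0.23},{"slide":[0.236,0.044,0],"roll":-0.23},{"slide":[0.295,0.055,0],"roll":-0.23}]}}

```text
t: 1.85
eef_pos: [508.4, -16.3, 238.3]
tcp_rot: [3.141, 0.0, 1.571]
ft_force: [1.0, -0.6, -0.3]
opening: 0.998
grip_force: 0.0
```

Request:
{"fn": "step_arm", "kwargs": {"increments": [{"slide":[0.055,0.024,0]},{"slide":[0.11,0.048,0]},{"slide":[0.165,0.072,0]},{"slide":[0.176,0.077,0.05]},{"slide":[0.176,0.077,0.1]}]}}

```text
invalid input at $.increments[0]: expected keys slide, roll
```

Request:
{"fn": "step_arm", "kwargs": {"increments": [{"slide":[0,0,0]}]}}

```text
invalid input at $.increments[0]: expected keys slide, roll
```

Request:
{"fn": "step_arm", "kwargs": {"increments": [{"slide":[0.055,0.024,0],"roll":0},{"slide":[0.11,0.048,0],"roll":0},{"slide":[0.165,0.072,0],"roll":0},{"slide":[0.176,0.077,0.05],"roll":0},{"slide":[0.176,0.077,0.1],"roll":0}]}}

```text
t: 2.48
eef_pos: [585.1, 159.2, 136.8]
tcp_rot: [3.14, -0.0, 1.573]
ft_force: [-0.1, -0.1, -0.6]
opening: 0.999
grip_force: 0.0
```

Request:
{"fn": "step_arm", "kwargs": {"increments": [{"slide":[0,0,0.03],"roll":0},{"slide":[0,0,0.05],"roll":0},{"slide":[0,0,0.068],"roll":0},{"slide":[0,0,0.068],"roll":0}]}}

```text
t: 2.98
eef_pos: [584.3, 157.7, 69.0]
tcp_rot: [-3.14, 0.0, 1.571]
ft_force: [-0.6, 0.0, 0.5]
opening: 1.0
grip_force: 0.0
```

Request:
{"fn": "step_arm", "kwargs": {"increments": [{"slide":[0,0,0],"roll":0},{"slide":[0,0,0],"roll":0},{"slide":[0,0,0],"roll":0},{"slide":[0,0,0],"roll":0},{"slide":[0,0,0],"roll":0}], "fingers": 0.67}}

```text
t: 3.6
eef_pos: [585.3, 157.9, 70.4]
tcp_rot: [3.14, -0.0, 1.571]
ft_force: [1.2, 1.0, 2.7]
opening: 0.674
grip_force: 29.6
```

Request:
{"fn": "step_arm", "kwargs": {"increments": [{"slide":[0,0,0],"roll":0},{"slide":[0,0,0],"roll":0},{"slide":[0,0,-0.03],"roll":0},{"slide":[0,0,-0.09],"roll":0},{"slide":[-0.03,0,-0.09],"roll":0}], "fingers": 1}}

```text
t: 4.22
eef_pos: [586.4, 128.9, 164.0]
tcp_rot: [3.135, -0.001, 1.573]
ft_force: [-0.1, -0.6, -0.0]
opening: 0.996
grip_force: 0.0
```

Request:
{"fn": "step_arm", "kwargs": {"increments": [{"slide":[-0.03,0,0],"roll":0},{"slide":[-0.051,0,0],"roll":0},{"slide":[-0.051,0,0.03],"roll":0},{"slide":[-0.051,0,0.055],"roll":0},{"slide":[-0.051,0,0.066],"roll":0}], "fingers": 0.35}}

```text
t: 4.85
eef_pos: [584.2, 76.6, 92.6]
tcp_rot: [-3.139, 0.0, 1.571]
ft_force: [0.7, -0.6, -0.2]
opening: 0.532
grip_force: 0.0
```

```bash
python3 - <<'E'
from fit2 import *
s=state(); print(s["eef_pos"].round(1),s["ft_force"].round(1),s["opening"])
for k in("top","side"):
    im=imaging.read_camera(k); W=cloud(im); print(k); rackrep(W,im["color"]); cv2.imwrite(f"pics/{k}1.png",im["color"][...,::-1])
E
```

```text
[584.2  76.6  92.6] [ 0.7 -0.6 -0.2] 0.5315163922929903
top
shelf edges [(np.float64(-1.2), 520.9, np.float64(2.2)), (np.float64(4.8), 648.5, np.float64(2.2))] n 0.6 d -37.754804000432514 39.576276170509935
orange 8 40 180 [11.3 12.5 13.6 14.7 16.9] x 525.0 644.0
orange 40 80 228 [11.1 12.5 13.4 14.3 15.6] x 526.0 644.0
orange 80 100 125 [11.1 12.8 14.1 16.8 19.1] x 527.0 644.0
face yaw deg -0.5869129746716022
top face 44 194 sides [(np.float64(1.0), 555.9, np.float64(-40.8)), (np.float64(3.5), 617.6, np.float64(-40.8))] ends [(np.float64(-6.3), -57.2, np.float64(587.7)), (np.float64(-3.7), -25.1, np.float64(587.7))] n 50.2
side
shelf edges [(np.float64(0.4), 519.3, np.float64(-70.3)), (np.float64(-21.3), 623.8, np.float64(-70.3))] n 0.2 d -186.3201479844092 39.23676793655035
orange 8 40 469 [20.2 21.1 21.7 28.  39.8] x 528.0 643.0
orange 40 80 480 [20.3 21.  21.3 21.7 22.4] x 528.0 643.0
orange 80 100 235 [16.4 18.9 20.8 21.4 22.1] x 528.0 642.0
face yaw deg -0.020083929949882725
top face 44 1041 sides [(np.float64(0.6), 553.5, np.float64(-93.9)), (np.float64(10.0), 610.5, np.float64(-93.9))] ends [(np.float64(-34.8), -148.9, np.float64(586.0)), (np.float64(-3.1), -21.0, np.float64(586.0))] n 49.7
```

Request:
{"fn": "step_arm", "kwargs": {"increments": [{"slide":[0,0,0],"roll":0},{"slide":[0.004,0,0.001],"roll":0},{"slide":[0.01,0,0.003],"roll":0},{"slide":[0.016,0,0.005],"roll":0},{"slide":[0.022,0,0.007],"roll":0}]}}

```text
t: 5.58
eef_pos: [584.8, 99.3, 86.9]
tcp_rot: [3.142, 0.0, 1.571]
ft_force: [0.5, -0.4, -0.5]
opening: 0.356
grip_force: 0.0
```

Request:
{"fn": "step_arm", "kwargs": {"increments": [{"slide":[0.005,0,0.0016],"roll":0},{"slide":[0.01,0,0.0032],"roll":0},{"slide":[0.012,0,0.0038],"roll":0}]}}

```text
t: 5.95
eef_pos: [584.8, 111.1, 83.1]
tcp_rot: [3.142, 0.0, 1.571]
ft_force: [-0.5, -1.4, 0.3]
opening: 0.352
grip_force: 0.7
```

Request:
{"fn": "step_arm", "kwargs": {"increments": [{"slide":[0.003,0,0.001],"roll":0},{"slide":[0.006,0,0.0019],"roll":0},{"slide":[0.008,0,0.0026],"roll":0},{"slide":[0.009,0,0.0029],"roll":0}]}}

```text
t: 6.45
eef_pos: [584.8, 119.9, 80.3]
tcp_rot: [3.142, 0.0, 1.571]
ft_force: [0.7, -0.6, 0.9]
opening: 0.354
grip_force: 0.7
```

```bash
python3 - <<'E'
from fit2 import *
s=state(); print(s["eef_pos"].round(1),s["ft_force"].round(1),s["opening"])
for k in("side","top"):
    im=imaging.read_camera(k); W=cloud(im); print(k); rackrep(W,im["color"]); 
    if k=="side": cv2.imwrite(f"pics/{k}2.png",cv2.resize(im["color"][170:280,180:300,::-1],None,fx=5,fy=5,interpolation=2))
E
```

```text
[584.8 119.9  80.3] [ 0.7 -0.6  0.9] 0.3536076879417779
side
shelf edges [(np.float64(0.2), 519.3, np.float64(-69.4)), (np.float64(-16.5), 628.3, np.float64(-69.4))] n 0.3 d -185.3772967322473 39.90881985245747
orange 8 40 474 [20.3 21.  21.7 28.5 40.1] x 527.0 644.0
orange 40 80 482 [20.3 21.  21.3 21.8 22.4] x 527.0 643.0
orange 80 100 213 [17.1 20.  21.  21.7 22.4] x 526.0 645.0
face yaw deg -0.2084230363045692
top face 44 997 sides [(np.float64(-3.1), 552.1, np.float64(-70.9)), (np.float64(4.9), 611.0, np.float64(-70.9))] ends [(np.float64(4.6), -116.4, np.float64(585.7)), (np.float64(-1.4), -7.9, np.float64(585.7))] n 49.7
top
shelf edges [(np.float64(-0.3), 521.4, np.float64(-72.7)), (np.float64(0.5), 649.2, np.float64(-72.7))] n 0.1 d -188.7371629174918 39.457788083408005
orange 8 40 102 [11.  12.4 13.8 14.8 16.3] x 525.0 644.0
orange 40 80 242 [11.1 12.5 13.5 14.4 16.1] x 526.0 645.0
orange 80 100 116 [11.4 12.7 13.8 16.6 19.1] x 527.0 642.0
face yaw deg -0.6268035731040645
```

View pics/side2.png

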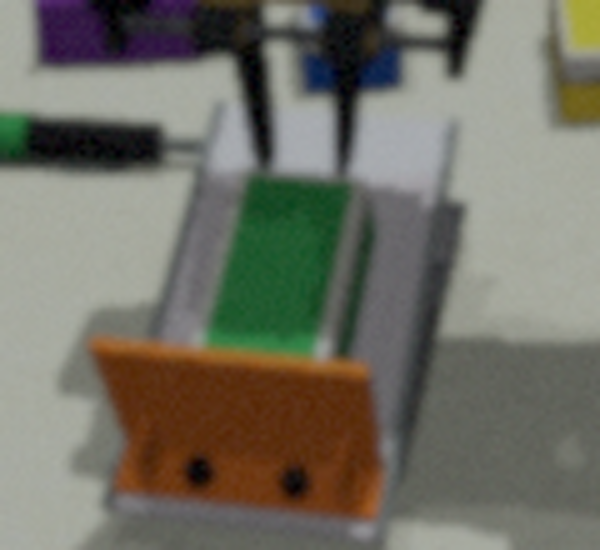

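The view shows both fingertips (265,170; 345,165) on green's uphill end, and the box straight and about 20 mm short of the backstop. I'll keep pushing, then creep.

Request:
{"fn": "step_arm", "kwargs": {"increments": [{"slide":[0.004,0,0.0013],"roll":0},{"slide":[0.008,0,0.0026],"roll":0},{"slide":[0.012,0,0.0038],"roll":0},{"slide":[0.014,0,0.0045],"roll":0}]}}

```text
t: 7.05
eef_pos: [584.7, 134.1, 75.7]
tcp_rot: [-3.141, 0.0, 1.571]
ft_force: [-0.4, -1.4, 0.2]
opening: 0.354
grip_force: 0.8
```

Request:
{"fn": "step_arm", "kwargs": {"increments": [{"slide":[0.001,0,0.0003],"roll":0},{"slide":[0.002,0,0.0006],"roll":0},{"slide":[0.003,0,0.001],"roll":0}]}}

```text
t: 7.42
eef_pos: [584.8, 135.4, 75.2]
tcp_rot: [-3.141, 0.002, 1.571]
ft_force: [-3.3, -14.6, 9.4]
opening: 0.349
grip_force: 8.3
```

Request:
{"fn": "step_arm", "kwargs": {"increments": [{"slide":[-0.005,0,-0.002],"roll":0},{"slide":[-0.02,0,-0.01],"roll":0},{"slide":[-0.04,0,-0.06],"roll":0},{"slide":[-0.08,0,-0.1],"roll":0},{"slide":[-0.13,0,-0.1],"roll":0}], "fingers": 1}}

```text
t: 8.05
eef_pos: [586.0, 5.4, 178.5]
tcp_rot: [3.135, 0.0, 1.572]
ft_force: [0.9, 0.1, 0.4]
opening: 0.819
grip_force: 0.0
```

Request:
{"fn": "step_arm", "kwargs": {"increments": [{"slide":[-0.06,0,0],"roll":-0.1},{"slide":[-0.12,0,0],"roll":-0.2},{"slide":[-0.16,0.03,0],"roll":-0.26},{"slide":[-0.165,0.037,0],"roll":-0.26}]}}

```text
t: 8.55
eef_pos: [622.3, -161.5, 174.9]
tcp_rot: [3.141, 0.0, 1.828]
ft_force: [-1.0, 0.5, -0.2]
opening: 1.0
grip_force: 0.0
```

```bash
python3 - <<'E'
from fit2 import *
s=state(); print(s["eef_pos"].round(1),s["tcp_rot"].round(3),s["ft_force"].round(1),s["opening"])
for k in("side","top"):
    im=imaging.read_camera(k); W=cloud(im); print(k); rackrep(W,im["color"]); 
    try: report(W,im["color"])
    except Exception as e: print(e)
    if k=="side": cv2.imwrite(f"pics/{k}3.png",cv2.resize(im["color"][170:280,180:300,::-1],None,fx=5,fy=5,interpolation=2))
E
```

```text
[ 622.3 -161.5  174.9] [3.141 0.    1.828] [-1.   0.5 -0.2] 1.0002977535787385
side
shelf edges [(np.float64(0.3), 519.3, np.float64(-70.3)), (np.float64(-21.3), 623.8, np.float64(-70.3))] n 0.2 d -186.34688776144174 39.136703170431915
orange 8 40 462 [20.4 21.1 21.6 28.4 39.5] x 528.0 643.0
orange 40 80 472 [20.4 20.9 21.3 21.8 22.4] x 528.0 642.0
orange 80 100 185 [18.  20.2 21.1 21.6 22.3] x 528.0 643.0
face yaw deg -0.1394993344690002
top face 44 852 sides [(np.float64(-0.4), 549.4, np.float64(-50.2)), (np.float64(1.5), 612.2, np.float64(-50.2))] ends [(np.float64(0.0), -92.9, np.float64(584.5)), (np.float64(0.5), -8.0, np.float64(584.5))] n 49.8
blue coloured 207 (array([ 597.8, -172.5]), 100.4, 92.2, 16.2) plane [-3.0000e-03 -1.0000e-03  5.1899e+01] 1.094 205 mean [ 622.2 -163.    51.6]
yellow coloured 271 (array([ 454.9, -140.4]), 134.4, 54.8, -84.9) plane [2.0000e-03 1.0000e-03 4.9676e+01] 1.097 270 mean [ 456.1 -151.6   52.1]
green coloured 581 (array([581.8, 194.3]), 74.7, 47.8, 90.0) plane [-5.00000e-03 -3.25000e-01  1.63902e+02] 1.234 581 mean [581.8 195.5  97.4]
top
shel
[... 446 characters left out ...]
np.float64(-45.0))] ends [(np.float64(-3.3), -95.9, np.float64(581.6)), (np.float64(1.2), 3.5, np.float64(581.6))] n 50.0
blue coloured 0 (array([0., 0.]), 0.0, 0.0, 0.0) plane [0. 0. 0.] nan 0 mean [nan nan nan]
yellow coloured 178 (array([ 458.7, -103.7]), 153.0, 95.9, -19.4) plane [-6.78000e-01  2.87000e-01  9.78936e+02] 2.824 153 mean [ 457.1 -105.   637.8]
green coloured 555 (array([578.7, 189.6]), 112.1, 61.4, -88.2) plane [-2.80000e-02 -3.27000e-01  1.77851e+02] 2.014 423 mean [581.  192.3  94.9]
  ret = _var(a, axis=axis, dtype=dtype, out=out, ddof=ddof,
  arrmean = um.true_divide(arrmean, div, out=arrmean,
  ret = ret.dtype.type(ret / rcount)
fit.py:20: RuntimeWarning: Mean of empty slice.
  P=W[m]; print(n,"coloured",len(P),rect(P),"plane",*[np.round(q,3) for q in plane(P)],"mean",P.mean(0).round(1))
  ret = um.true_divide(
```

Green is straight (within 0.6°), its uphill end at d≈-96 equals the face position minus 110, and the backstop hasn't moved. Next is the blue box.

Request:
{"fn": "step_arm", "kwargs": {"increments": [{"slide":[-0.005,-0.0015,0.045],"roll":0},{"slide":[-0.005,-0.0015,0.09],"roll":0},{"slide":[-0.005,-0.0015,0.13],"roll":0},{"slide":[-0.005,-0.0015,0.16],"roll":0},{"slide":[-0.005,-0.0015,0.165],"roll":0}]}}

```text
t: 9.28
eef_pos: [620.3, -161.9, 8.5]
tcp_rot: [-3.139, -0.002, 1.832]
ft_force: [-0.2, -0.4, -0.2]
opening: 0.999
grip_force: 0.0
```

Request:
{"fn": "step_arm", "kwargs": {"increments": [{"slide":[0,0,0],"roll":0},{"slide":[0,0,0],"roll":0},{"slide":[0,0,0],"roll":0},{"slide":[0,0,0],"roll":0},{"slide":[0,0,0],"roll":0}], "fingers": 0.6}}

```text
t: 9.9
eef_pos: [622.1, -163.5, 10.7]
tcp_rot: [3.14, 0.001, 1.831]
ft_force: [0.2, 1.2, 6.7]
opening: 0.674
grip_force: 30.0
```

Request:
{"fn": "step_arm", "kwargs": {"increments": [{"slide":[0,0,0],"roll":0},{"slide":[0,0,-0.02],"roll":0},{"slide":[0,0,-0.06],"roll":0},{"slide":[0,0,-0.11],"roll":0},{"slide":[0,0,-0.16],"roll":0}]}}

```text
t: 10.52
eef_pos: [621.1, -163.3, 172.1]
tcp_rot: [-3.141, -0.0, 1.831]
ft_force: [0.8, -0.1, -2.8]
opening: 0.667
grip_force: 30.0
```

Request:
{"fn": "step_arm", "kwargs": {"increments": [{"slide":[0.045,0.007,0],"roll":0.06},{"slide":[0.1,0.015,0],"roll":0.13},{"slide":[0.155,0.023,0],"roll":0.2},{"slide":[0.21,0.031,0],"roll":0.26},{"slide":[0.264,0.0396,0],"roll":0.26}]}}

```text
t: 11.15
eef_pos: [591.3, 103.5, 170.8]
tcp_rot: [3.141, 0.0, 1.57]
ft_force: [0.3, 0.2, -4.0]
opening: 0.672
grip_force: 30.0
```

Request:
{"fn": "step_arm", "kwargs": {"increments": [{"slide":[0.04,-0.005,0],"roll":0},{"slide":[0.07,-0.01,0],"roll":0},{"slide":[0.088,-0.01,0.01],"roll":0},{"slide":[0.088,-0.01,0.02],"roll":0},{"slide":[0.088,-0.01,0.02],"roll":0}]}}

```text
t: 11.78
eef_pos: [581.7, 188.9, 148.6]
tcp_rot: [-3.139, 0.001, 1.57]
ft_force: [-0.3, -0.1, -3.5]
opening: 0.673
grip_force: 30.0
```

```bash
python3 - <<'E'
from fit2 import *
s=state(); print(s["eef_pos"].round(1),s["tcp_rot"].round(3),s["ft_force"].round(1),s["opening"])
im=imaging.read_camera("side"); W=cloud(im); c=im["color"]
m=colored(W,c,100,125,585,190,100)&(W[...,2]>120); P=W[m]; print(len(P),rect(P),plane(P),P.min(0),P.max(0))
cv2.imwrite("pics/side4.png",cv2.resize(c[150:280,180:310,::-1],(600,600),interpolation=2))
E
```

```text
[581.7 188.9 148.6] [-3.139e+00  1.000e-03  1.570e+00] [-0.3 -0.1 -3.5] 0.6726889779348594
902 (array([572.4, 195.8]), 161.2, 108.4, -15.6) (array([ 9.32772686e-02, -3.68503919e-01,  1.97865808e+02]), np.float64(11.41484077030639), np.int64(856)) [495.63302204 137.71196575 139.2929554 ] [659.66095187 253.11198269 431.44308073]
```

View pics/side4.png

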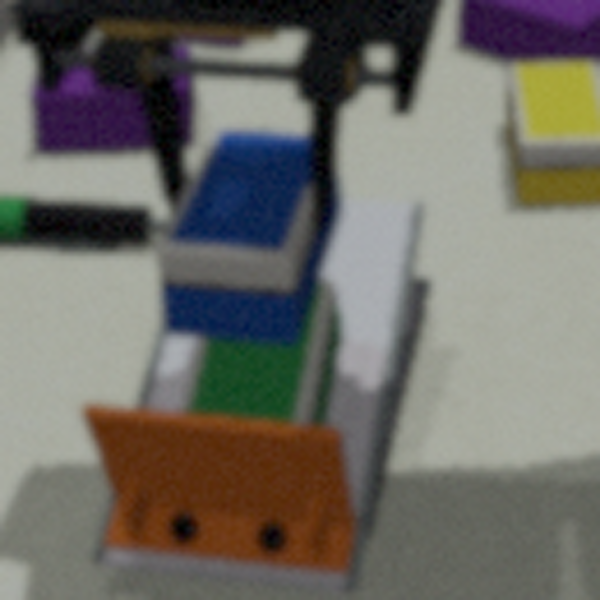

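The view shows blue held level above green and in line with it (blue front edge at (230,270), green below at (250,370)). Lowering.

Request:
{"fn": "step_arm", "kwargs": {"increments": [{"slide":[0.001,0,0.008],"roll":0},{"slide":[0.002,0,0.015],"roll":0},{"slide":[0.002,0,0.02],"roll":0},{"slide":[0.002,0,0.021],"roll":0}]}}

```text
t: 12.32
eef_pos: [581.9, 191.8, 128.3]
tcp_rot: [-3.141, 0.0, 1.571]
ft_force: [-0.1, 0.8, -4.1]
opening: 0.67
grip_force: 30.0
```

Request:
{"fn": "step_arm", "kwargs": {"increments": [{"slide":[0.001,0,0.002],"roll":0},{"slide":[0.0015,0,0.004],"roll":0},{"slide":[0.002,0,0.006],"roll":0}]}}

```text
t: 12.7
eef_pos: [582.1, 194.0, 122.9]
tcp_rot: [3.141, -0.0, 1.571]
ft_force: [-0.7, 3.0, 2.2]
opening: 0.673
grip_force: 30.0
```

Request:
{"fn": "step_arm", "kwargs": {"increments": [{"slide":[0.001,0,0.002],"roll":0},{"slide":[0.0015,0,0.004],"roll":0},{"slide":[0.002,0,0.006],"roll":0},{"slide":[0.003,0,0.008],"roll":0}]}}

```text
t: 13.2
eef_pos: [582.3, 198.1, 116.0]
tcp_rot: [3.14, -0.002, 1.571]
ft_force: [-2.0, 6.9, 7.3]
opening: 0.67
grip_force: 30.0
```

Request:
{"fn": "step_arm", "kwargs": {"increments": [{"slide":[0.0005,0,0.0015],"roll":0},{"slide":[0.001,0,0.003],"roll":0},{"slide":[0.001,0,0.0045],"roll":0}]}}

```text
t: 13.58
eef_pos: [582.4, 199.4, 111.6]
tcp_rot: [3.14, -0.002, 1.571]
ft_force: [-3.9, 9.0, 7.7]
opening: 0.671
grip_force: 30.0
```

```bash
python3 - <<'E'
from fit2 import *
s=state(); print(s["eef_pos"].round(1),s["tcp_rot"].round(3),s["ft_force"].round(1),s["opening"])
im=imaging.read_camera("side"); W=cloud(im); c=im["color"]
m=colored(W,c,100,125,585,190,90)&(W[...,2]>120)&(W[...,2]<190)&(abs(W[...,0]-582)<22); P=W[m]; print(len(P),plane(P))
Q=rk(P); print("n",np.percentile(Q[:,2],[5,50,95]))
for k in("top",):
    im=imaging.read_camera(k); rackrep(cloud(im),im["color"])
E
```

```text
[582.4 199.4 111.6] [ 3.140e+00 -2.000e-03  1.571e+00] [-3.9  9.   7.7] 0.6706911763992908
640 (array([-3.63272863e-03, -2.27006677e-01,  1.99409800e+02]), np.float64(1.006111004763814), np.int64(640))
n [ 99.13668925 103.34579942 107.16395797]
shelf edges [(np.float64(18.9), 527.8, np.float64(-120.3)), (np.float64(-0.8), 648.0, np.float64(-120.3))] n 0.5 d -188.26045495309913 -59.91718112500045
face yaw deg 0.25580803814397673
```

Request:
{"fn": "step_arm", "kwargs": {"increments": [{"slide":[0.0015,0,0.0005],"roll":0},{"slide":[0.003,0,0.001],"roll":0}]}}

```text
t: 13.92
eef_pos: [582.2, 201.0, 109.7]
tcp_rot: [3.141, 0.0, 1.571]
ft_force: [-1.7, -0.9, 2.4]
opening: 0.67
grip_force: 30.0
```

Request:
{"fn": "step_arm", "kwargs": {"increments": [{"slide":[0.001,0,0.0015],"roll":0},{"slide":[0.0015,0,0.003],"roll":0},{"slide":[0.002,0,0.0045],"roll":0}]}}

```text
t: 14.3
eef_pos: [582.1, 202.6, 106.9]
tcp_rot: [3.141, 0.0, 1.571]
ft_force: [-11.1, -5.2, 35.4]
opening: 0.671
grip_force: 30.0
```

```bash
python3 - <<'E'
from fit2 import *
s=state(); print(s["eef_pos"].round(1),s["tcp_rot"].round(3),s["ft_force"].round(1),s["opening"])
im=imaging.read_camera("side"); W=cloud(im); c=im["color"]
m=colored(W,c,100,125,585,190,90)&(W[...,2]>120)&(W[...,2]<190)&(abs(W[...,0]-582)<22); P=W[m]; print(len(P),plane(P))
Q=rk(P); print("n",np.percentile(Q[:,2],[5,50,95]),"d",np.percentile(Q[:,1],[2,98]))
cv2.imwrite("pics/side5.png",cv2.resize(c[150:280,180:310,::-1],(600,600),interpolation=2))
E
```

```text
[582.1 202.6 106.9] [3.141 0.    1.571] [-11.1  -5.2  35.4] 0.6711445381291359
696 (array([-6.60241806e-03, -3.19891723e-01,  2.16229706e+02]), np.float64(1.1711839363793968), np.int64(696))
n [ 97.9174403   99.71549333 101.56053295] d [-97.97020533  -6.91226167]
```

View pics/side5.png

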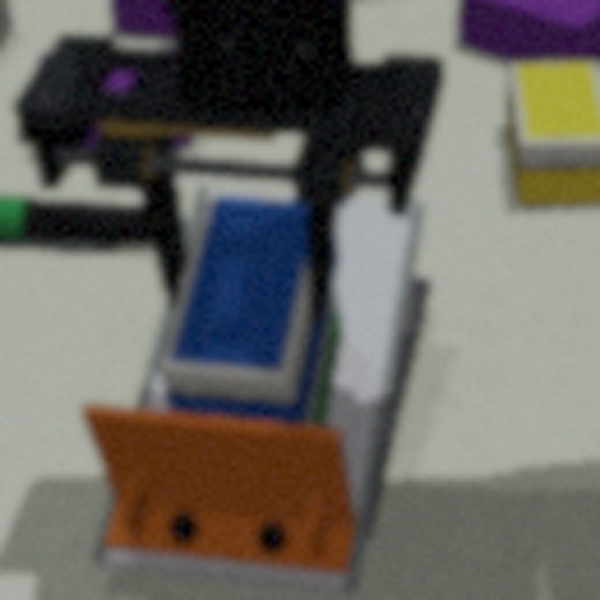

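Blue now lies flat on green (slope 0.32, top at n≈99.7, front edge at (230,380)). Relieve the pressure, release, and retreat uphill.

Request:
{"fn": "step_arm", "kwargs": {"increments": [{"slide":[0,0,-0.001],"roll":0},{"slide":[0,0,-0.002],"roll":0},{"slide":[0,0,-0.002],"roll":0}]}}

```text
t: 14.72
eef_pos: [582.1, 202.6, 107.0]
tcp_rot: [3.141, 0.0, 1.571]
ft_force: [-2.7, -1.1, 6.3]
opening: 0.673
grip_force: 30.0
```

Request:
{"fn": "step_arm", "kwargs": {"increments": [{"slide":[0,0,0],"roll":0},{"slide":[0,0,0],"roll":0},{"slide":[0,0,0],"roll":0},{"slide":[0,0,-0.03],"roll":0},{"slide":[0,0,-0.08],"roll":0}], "fingers": 1}}

```text
t: 15.35
eef_pos: [581.4, 202.7, 186.2]
tcp_rot: [-3.138, 0.001, 1.571]
ft_force: [0.7, 0.3, 0.5]
opening: 0.997
grip_force: 0.0
```

Request:
{"fn": "step_arm", "kwargs": {"increments": [{"slide":[-0.05,0,-0.01],"roll":0},{"slide":[-0.1,0,-0.01],"roll":0},{"slide":[-0.15,0,-0.01],"roll":0},{"slide":[-0.2,0,-0.01],"roll":0},{"slide":[-0.22,0,-0.01],"roll":0}], "fingers": 0.35}}

```text
t: 15.98
eef_pos: [581.9, -19.3, 196.7]
tcp_rot: [-3.142, 0.0, 1.569]
ft_force: [0.5, 0.5, 0.1]
opening: 0.532
grip_force: 0.0
```

```bash
cat > chk.py <<'E'
from fit2 import *
import sys
s=state(); print(s["eef_pos"].round(1),s["tcp_rot"].round(3),s["ft_force"].round(1),s["opening"])
for k in("side","top"):
    im=imaging.read_camera(k); W=cloud(im); c=im["color"]; print(k); rackrep(W,c)
    Q=rk(W); H=hsv(c)
    for nm,m in(("blue lid",colored(W,c,100,125,585,190,100)&(Q[...,2]>94)&(Q[...,2]<106)),
                ("green body",colored(W,c,45,80,585,190,100)&(Q[...,2]>2)&(Q[...,2]<48))):
        q=Q[m]
        if len(q)>20: print(nm,len(q),"n",np.percentile(q[:,2],[5,50,95]).round(1),"d",np.percentile(q[:,1],[1,50,99]).round(1),"x",np.percentile(q[:,0],[1,99]).round(1),rect(q))
    cv2.imwrite(f"pics/{k}{sys.argv[1]}.png",cv2.resize(c[150:280,180:310,::-1] if k=="side" else c[130:200,150:270,::-1],None,fx=4.5,fy=4.5,interpolation=2))
E
python3 chk.py 6
```

```text
[581.9 -19.3 196.7] [-3.142  0.     1.569] [0.5 0.5 0.1] 0.5324392027054152
side
shelf edges [(np.float64(0.3), 519.3, np.float64(-69.5)), (np.float64(-21.3), 623.7, np.float64(-69.5))] n 0.5 d -185.49952548770906 39.93106480291859
orange 8 40 460 [20.4 21.1 21.8 28.4 39.3] x 528.0 643.0
orange 40 80 486 [20.4 20.9 21.4 21.8 22.4] x 527.0 643.0
orange 80 100 221 [16.6 19.1 20.7 21.5 22.4] x 528.0 643.0
face yaw deg -0.0031097736812829616
top face 94 1130 sides [(np.float64(-0.0), 549.6, np.float64(-51.4)), (np.float64(1.5), 611.9, np.float64(-51.4))] ends [(np.float64(1.2), -106.0, np.float64(584.7)), (np.float64(1.4), 1.0, np.float64(584.7))] n 99.6
blue lid 781 n [ 98.   99.7 101.5] d [-99.5 -50.1  -6.4] x [557.7 605.8] (array([581.7, -53.2]), 96.0, 49.3, -90.0)
top
shelf edges [(np.float64(-1.0), 521.5, np.float64(-62.4)), (np.float64(-8.3), 643.3, np.float64(-62.4))] n 0.4 d -166.4185628185545 36.89953655048866
orange 8 40 65 [11.3 12.7 13.6 14.9 16.3] x 525.0 645.0
orange 40 80 118 [11.6 13.  14.  15.  16.2] x 525.0 644.0
orange 80 100 120 [10.7 12.5 14.4 16.  20. ] x 527.0 643.0
face yaw deg -0.5781945891175693
top face 94 650 sides [(np.float64(-2.1), 551.9, np.float64(-55.0)), (np.float64(-1.3), 610.5, np.float64(-55.0))] ends [(np.float64(-2.2), -107.8, np.float64(581.4)), (np.float64(3.3), -3.4, np.float64(581.4))] n 99.9
blue lid 508 n [ 95.8 100.  104.1] d [-102.2  -56.2   -5.6] x [555.9 607. ] (array([581.7, -53.5]), 99.2, 52.1, 89.1)
green body 52 n [ 6.7 17.4 38.3] d [-98.5 -94.1   7. ] x [549.  608.9] (array([557.8, -56.7]), 118.7, 52.2, -59.6)
```

Request:
{"fn": "step_arm", "kwargs": {"increments": [{"slide":[0.05,0,0],"roll":0},{"slide":[0.1,0,0.01],"roll":0},{"slide":[0.134,0,0.03],"roll":0},{"slide":[0.134,0,0.05],"roll":0},{"slide":[0.134,0,0.059],"roll":0}]}}

```text
t: 16.7
eef_pos: [581.3, 118.6, 136.8]
tcp_rot: [-3.14, 0.0, 1.573]
ft_force: [-0.4, -0.1, -0.2]
opening: 0.354
grip_force: 0.0
```

Request:
{"fn": "step_arm", "kwargs": {"increments": [{"slide":[0.004,0,0.0013],"roll":0},{"slide":[0.009,0,0.0029],"roll":0},{"slide":[0.014,0,0.0045],"roll":0},{"slide":[0.019,0,0.0061],"roll":0},{"slide":[0.023,0,0.0074],"roll":0}]}}

```text
t: 17.32
eef_pos: [582.1, 140.1, 130.5]
tcp_rot: [3.141, 0.0, 1.571]
ft_force: [-1.0, -0.8, 0.7]
opening: 0.347
grip_force: 0.7
```

Request:
{"fn": "step_arm", "kwargs": {"increments": [{"slide":[0.002,0,0.0006],"roll":0},{"slide":[0.004,0,0.0013],"roll":0},{"slide":[0.006,0,0.0019],"roll":0}]}}

```text
t: 17.7
eef_pos: [582.1, 145.9, 128.6]
tcp_rot: [3.141, 0.0, 1.571]
ft_force: [0.1, -1.2, 1.5]
opening: 0.353
grip_force: 0.9
```

Request:
{"fn": "step_arm", "kwargs": {"increments": [{"slide":[0.0015,0,0.0005],"roll":0},{"slide":[0.003,0,0.001],"roll":0}]}}

```text
t: 17.95
eef_pos: [582.1, 148.9, 127.5]
tcp_rot: [3.142, 0.0, 1.571]
ft_force: [-0.3, -2.1, 1.8]
opening: 0.353
grip_force: 0.9
```

Request:
{"fn": "step_arm", "kwargs": {"increments": [{"slide":[0.001,0,0.0003],"roll":0},{"slide":[0.0015,0,0.0005],"roll":0}]}}

```text
t: 18.2
eef_pos: [582.0, 150.4, 127.0]
tcp_rot: [-3.142, 0.0, 1.571]
ft_force: [-0.2, -2.2, 2.5]
opening: 0.35
grip_force: 0.9
```

Request:
{"fn": "step_arm", "kwargs": {"increments": [{"slide":[0.0007,0,0.0002],"roll":0},{"slide":[0.0013,0,0.0004],"roll":0}]}}

```text
t: 18.45
eef_pos: [582.0, 151.5, 126.7]
tcp_rot: [3.142, 0.0, 1.571]
ft_force: [0.1, -4.7, 4.2]
opening: 0.349
grip_force: 2.8
```

Request:
{"fn": "step_arm", "kwargs": {"increments": [{"slide":[0.0005,0,0.0002],"roll":0},{"slide":[0.001,0,0.0003],"roll":0}]}}

```text
t: 18.7
eef_pos: [582.0, 151.8, 126.6]
tcp_rot: [-3.142, 0.001, 1.571]
ft_force: [-1.5, -9.3, 6.3]
opening: 0.35
grip_force: 5.5
```

Request:
{"fn": "step_arm", "kwargs": {"increments": [{"slide":[0.0004,0,0.0001],"roll":0},{"slide":[0.0004,0,0.0001],"roll":0}]}}

```text
t: 18.95
eef_pos: [582.0, 151.8, 126.6]
tcp_rot: [-3.141, 0.002, 1.571]
ft_force: [-2.0, -9.6, 6.6]
opening: 0.35
grip_force: 5.9
```

Request:
{"fn": "step_arm", "kwargs": {"increments": [{"slide":[-0.01,0,-0.003],"roll":0},{"slide":[-0.04,0,-0.01],"roll":0},{"slide":[-0.09,0,-0.03],"roll":0},{"slide":[-0.14,0,-0.06],"roll":0},{"slide":[-0.18,0,-0.06],"roll":0}]}}

```text
t: 19.58
eef_pos: [582.7, -28.8, 188.3]
tcp_rot: [3.138, 0.0, 1.57]
ft_force: [0.2, 0.2, -0.3]
opening: 0.351
grip_force: 0.0
```

```bash
python3 chk.py 7
```

```text
[582.7 -28.8 188.3] [3.138 0.    1.57 ] [ 0.2  0.2 -0.3] 0.35071182269802986
side
shelf edges [(np.float64(0.3), 519.1, np.float64(-70.7)), (np.float64(-21.1), 624.0, np.float64(-70.7))] n 0.4 d -186.72879958467485 39.262960261781515
orange 8 40 459 [20.3 21.1 21.7 28.3 39.3] x 528.0 643.0
orange 40 80 479 [20.3 20.9 21.3 21.8 22.4] x 527.0 643.0
orange 80 100 229 [16.3 19.  20.8 21.4 22.4] x 528.0 641.0
face yaw deg -0.012137432925493699
top face 94 1174 sides [(np.float64(-0.1), 549.6, np.float64(-37.8)), (np.float64(2.3), 611.7, np.float64(-37.8))] ends [(np.float64(0.4), -92.3, np.float64(584.6)), (np.float64(1.1), 14.8, np.float64(584.6))] n 99.7
blue lid 807 n [ 98.   99.8 101.5] d [-85.2 -36.3   7.6] x [557.4 605.6] (array([581.4, -39.2]), 96.4, 49.8, 89.4)
top
shelf edges [(np.float64(-2.0), 522.1, np.float64(-73.6)), (np.float64(0.1), 648.3, np.float64(-73.6))] n 0.4 d -185.6341176739245 36.97675903884086
orange 8 40 72 [11.2 12.5 13.6 14.9 16.8] x 525.0 644.0
orange 40 80 91 [10.6 12.  13.4 14.7 15.8] x 526.0 644.0
orange 80 100 59 [11.3 13.2 13.9 15.8 18.7] x 527.0 643.0
face yaw deg -0.5747820135584409
top face 94 650 sides [(np.float64(0.7), 551.8, np.float64(-41.1)), (np.float64(-0.8), 609.9, np.float64(-41.1))] ends [(np.float64(-1.3), -95.7, np.float64(581.1)), (np.float64(-2.4), 10.5, np.float64(581.1))] n 99.8
blue lid 513 n [ 95.8  99.9 104.2] d [-88.9 -41.4   6.5] x [555.3 606.8] (array([580.8, -40.6]), 98.6, 52.6, 89.5)
green body 85 n [ 7.5 24.6 33.4] d [-99.5 -95.3   4.7] x [549.4 610.6] (array([558.3, -58.6]), 118.1, 52.2, -58.6)
```

View pics/top7.png

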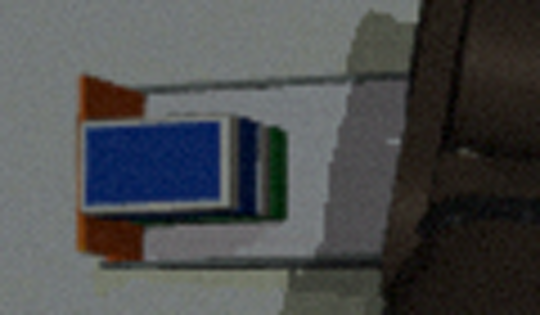

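View pics/side7.png

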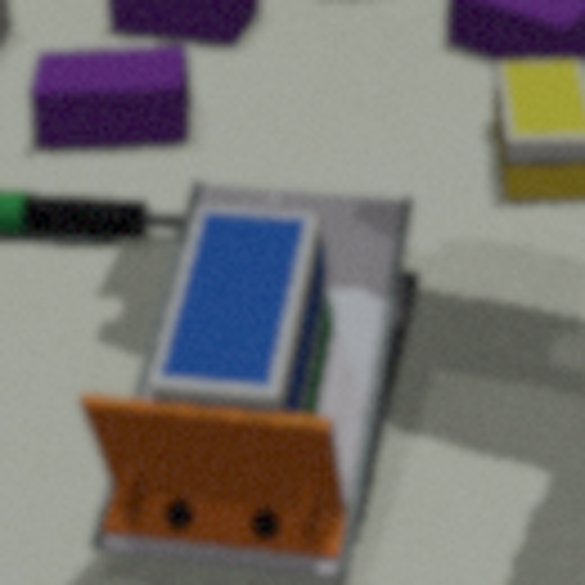

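Blue lies flat, squared and flush (lid at (240,300) side, (152,165) top), and the backstop is unmoved. I'll do one gentle check push on green, since seating blue pulled it uphill with about 9 N.

Request:
{"fn": "step_arm", "kwargs": {"increments": [{"slide":[0.05,0,0.01],"roll":0},{"slide":[0.1,0,0.03],"roll":0},{"slide":[0.134,0,0.06],"roll":0},{"slide":[0.139,0,0.09],"roll":0},{"slide":[0.139,0,0.105],"roll":0}]}}

```text
t: 20.3
eef_pos: [581.1, 113.2, 79.5]
tcp_rot: [-3.139, -0.0, 1.572]
ft_force: [-0.5, -0.4, 0.1]
opening: 0.35
grip_force: 0.0
```

Request:
{"fn": "step_arm", "kwargs": {"increments": [{"slide":[0,0,0],"roll":0},{"slide":[0.006,0,0.002],"roll":0},{"slide":[0.012,0,0.004],"roll":0},{"slide":[0.017,0,0.0055],"roll":0},{"slide":[0.02,0,0.0065],"roll":0}]}}

```text
t: 20.92
eef_pos: [582.1, 132.5, 74.9]
tcp_rot: [3.141, 0.0, 1.571]
ft_force: [-0.2, -0.4, -0.9]
opening: 0.349
grip_force: 0.0
```

Request:
{"fn": "step_arm", "kwargs": {"increments": [{"slide":[0.001,0,0.0002],"roll":0},{"slide":[0.002,0,0.0004],"roll":0}]}}

```text
t: 21.18
eef_pos: [582.0, 134.1, 74.3]
tcp_rot: [3.142, 0.0, 1.571]
ft_force: [0.1, 0.4, -0.4]
opening: 0.352
grip_force: 0.0
```

Request:
{"fn": "step_arm", "kwargs": {"increments": [{"slide":[0.0005,0,0.0001],"roll":0},{"slide":[0.001,0,0.0003],"roll":0}]}}

```text
t: 21.42
eef_pos: [582.1, 134.6, 74.1]
tcp_rot: [3.142, 0.001, 1.571]
ft_force: [-0.5, -5.0, 2.7]
opening: 0.348
grip_force: 3.0
```

Request:
{"fn": "step_arm", "kwargs": {"increments": [{"slide":[0.0004,0,0.0001],"roll":0},{"slide":[0.0006,0,0.0002],"roll":0}]}}

```text
t: 21.68
eef_pos: [582.1, 134.8, 74.1]
tcp_rot: [3.142, 0.001, 1.571]
ft_force: [-1.0, -8.9, 5.2]
opening: 0.35
grip_force: 4.5
```

Request:
{"fn": "step_arm", "kwargs": {"increments": [{"slide":[-0.01,0,-0.003],"roll":0},{"slide":[-0.04,0,-0.03],"roll":0},{"slide":[-0.08,0,-0.08],"roll":0},{"slide":[-0.13,0,-0.11],"roll":0},{"slide":[-0.16,0,-0.11],"roll":0}]}}

```text
t: 22.3
eef_pos: [582.9, -26.6, 186.6]
tcp_rot: [3.137, 0.001, 1.57]
ft_force: [-0.3, 0.6, -0.9]
opening: 0.356
grip_force: 0.0
```

```bash
python3 chk.py 8 | grep -v shelf
```

```text
[582.9 -26.6 186.6] [3.137e+00 1.000e-03 1.570e+00] [-0.3  0.6 -0.9] 0.35606704212244206
side
orange 8 40 469 [20.3 21.1 21.7 28.3 39.7] x 527.0 643.0
orange 40 80 475 [20.3 20.9 21.3 21.8 22.5] x 527.0 643.0
orange 80 100 230 [16.8 18.9 20.8 21.5 22.4] x 528.0 643.0
face yaw deg -0.044796907529687686
top face 94 1186 sides [(np.float64(-0.3), 549.5, np.float64(-38.8)), (np.float64(1.6), 611.8, np.float64(-38.8))] ends [(np.float64(1.1), -92.4, np.float64(584.8)), (np.float64(0.5), 14.7, np.float64(584.8))] n 99.7
blue lid 810 n [ 97.9  99.8 101.7] d [-85.4 -36.    7.3] x [557.3 605.3] (array([581.8, -38.3]), 97.9, 50.1, -89.9)
top
orange 8 40 68 [11.1 12.2 13.2 14.2 16. ] x 526.0 644.0
orange 40 80 96 [11.2 12.5 13.5 14.9 16. ] x 525.0 644.0
orange 80 100 57 [11.5 12.7 14.7 16.7 19.8] x 527.0 643.0
face yaw deg -0.5746405225794394
top face 94 658 sides [(np.float64(1.0), 550.7, np.float64(-42.7)), (np.float64(-0.9), 610.0, np.float64(-42.7))] ends [(np.float64(-4.9), -95.8, np.float64(581.1)), (np.float64(1.7), 10.3, np.float64(581.1))] n 100.0
blue lid 519 n [ 96.6 100.1 104.2] d [-89.  -42.9   6.7] x [555.3 606.8] (array([581.1, -41. ]), 99.7, 52.5, -90.0)
green body 85 n [ 8.2 23.3 34.4] d [-98.7 -95.6   2.9] x [549.4 609.4] (array([557.9, -58.5]), 120.6, 53.1, -59.5)
```

Both boxes are flush and straight, and the backstop has not moved. Handing in.

```bash
python3 -c "
from cell import env; print(env.job_done())"
```

```text
the job is handed in; nothing more can be done
None
```

The job is handed in: green sits square and flush against the backstop, and blue lies flat and in line on top of it, also flush. The backstop did not measurably move, and the arm touched nothing else on the bench.

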